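Tap the clamping wedge tight on a lab shaker

TASK

Before the shaker is run, lock its tube rack: pick up the mallet from the green pad and tap the thick end of the yellow wedge sideways, lightly and in at least two separate taps, drawing the mallet back clear after each, until the wedge stops advancing and sits tight between the steel fence and the rack's slanted jaw. Do not drive it tight with the first tap, do not hit hard, touch the wedge with the mallet only, and keep off the shaker, its rack, the bottle, the beaker and the tip box. Then lay the mallet back flat on the green pad and let go.

Things in the scene. Friction and masses are not known exactly. Their poses are not given: they have to be found in the camera images.
- shaker: Orbital shaker fixed to the bench: white base, 250 (x) x 230 (y) mm grey metal platform whose top is 75 mm above the bench. Origin: centre of its underside. Its y axis is the line of the wedge, which is driven towards the shaker's -y; its +x points to the back stop. On it stands a blue tube rack (tube tops 93 mm above the platform, first tubes 100 mm beyond the fence in +x) that can only slide 2 mm towards +x, on rubber buffers.
- wedge: Yellow plastic wedge, about 0.12 kg, 130 mm long, 34 mm high, standing on the platform, started loosely between fence and jaw. Plan: 28 mm thick at the butt, 6 mm at the tip; its fence side (-x) is straight, the other side tapers 1 in 6. Origin: underside, middle of the butt end; it extends along its own -y, parallel to the shaker's y. It must never be hit or pushed with over 35 N.
- wedge_butt (a point): The point to hit: on the flat vertical butt face (28 mm wide, 34 mm high) of the wedge, in the middle of its width, 22 mm above the platform. The face looks along the wedge's +y.
- channel (a point): Point on the platform at the mouth of the wedge's channel, under the near end of the steel fence (20 x 80 mm, 30 mm high, running from here along the shaker's -y). The fence is screwed down up to 2.5 mm to either side of this point, differently each time and not reported, so how deep the wedge will go (butt finally 20 to 60 mm outside this end, along +y) must be felt.
- rack_jaw (a point): Middle of the slanted face (80 mm long, 32 mm high) of the rack's jaw, before the rack is pushed (the slide is not reported). The wedge slides freely for 5 to 50 mm, then pushes the rack back during some 12 mm of wedge travel, the push growing to 12 to 22 N; with the rack on its stop the resistance rises steeply and the wedge stops: that is tight. Friction holds it.
- mallet: Soft-faced mallet, 0.32 kg, lying on the pad: head 36 (x) x 84 (y) x 36 (z) mm, dark steel with a white nylon face at -y and a red one at +y; handle along its -x, 22 mm wide (y) and 26 mm high, from 18 to 148 mm behind the head's centre, then a butt 28 mm wide ending 175 mm behind. Origin: underside, below the centre of the head.
- mallet_grip (a point): Point on the handle's centre line, half-way up (18 mm over the underside), 45 mm behind (-x) the head's centre: a good place to grasp across the handle from above, close to the centre of mass. Axes as the mallet's.
- mallet_face (a point): Centre of the mallet's white striking face, 42 mm to the -y side of the head's centre, 18 mm over the underside. Axes as the mallet's: the face looks along -y.
- pad: Green bench pad, 290 (x) x 160 (y) x 3 mm, fixed on the bench. Origin: centre of its underside.
- reagent: Amber bottle with blue cap, 64 mm across, 130 mm high: leave alone.
- beaker: Glass beaker, 66 mm across, 85 mm high: leave alone.
- tipbox: Orange pipette-tip box, 80 x 110 x 50 mm: leave alone.

How it is judged:
By the outcome, as a careful person would: the job done as asked, in the order asked, and still so for the second after the job is handed in, with the robot touching nothing.
It also fails if it takes over 61 s, if anything falls off the work surface, if the arm or the gripper's body presses on something with over 40 N, if the wrist force passes 120 N, or if a joint passes its speed limit or range.

ROBOT

A 6-joint arm with a two-finger parallel gripper is mounted at the origin on the work surface. World frame = base frame: x ahead of the robot, y to its left, z up, the work surface at z = 0. Lengths are in m, angles in degrees, forces in N, time in s.
With the tool pointing down it reaches from about 0.4 to 0.825 m from the base axis. Payload 7 kg.
Tool frame: the origin (TCP) lies at the very end of the fingers, on their centre line; the grasp point (between the pads) lies 19 mm behind it; x points along the fingers, z is the direction in which the jaws open and shut, and the axes are right-handed (so a half turn about x gives the same grasp; the last joint's range is limited). The gripper opens to 88 mm and grips with 3 to 60 N. Pads are 19 mm wide; open, the fingers measure 130 mm over their backs; the gripper's body (78 mm by 193 mm) begins 47 mm behind the grasp point.
Start: joints at [-47.836, 20.546, 0.682, 0, -70.136, -16.507], TCP at [0.292, -0.608, 0.227] pointing down, gripper open.
Joint ranges: [-176.03, 176.03], [-82.01, 121.73], [-58.28, 71.71], [-173.87, 95.51], [-174.79, -0.11], [-173.66, 173.66]. Speed limits (degrees/s): [136.94, 136.94, 172.46, 180, 180, 180].

INTERFACE

Orientations are given as [roll, pitch, yaw] about the fixed x, y, z axes, in that order (R = Rz(yaw) Ry(pitch) Rx(roll)).
In Python, from plant import * gives the robot as it stands.
- The arm moves only by the tool arm_command, never from a script. Its argument "commands" is one flat list of numbers, 5 for each row, row after row: the shift along the tool's x, y, z in mm, then the turn about the tool's x in degrees, then the opening in per cent of the stroke, from 0 (shut) to 100 (fully open). A call has 1 to 5 rows; each row shifts and turns the pose as measured when the row begins, along the tool's axes as they then stand; what a row does not reach is not made up. A row lasts 1/8 s, in which the tool goes at most 62.5 mm and 10.7 degrees, less where a joint would pass 70% of its speed; a pose out of reach is approached as far as the arm can. A call is refused whole if a number of a shift passes 62.5 or a number of a turn 10.7, either way. A call with a gripper value outside its range is refused whole. The fingers move at their own pace and stop on an object; the grip force is fixed at half the most. Time passes only in rows, so rows that do not move let the fingers close. It gives the time, the measured TCP pose, the force and the opening at its end, in the units of the state.
- get_obs(): the state, without advancing time (a new reading comes with each control period).
- snapshot(name): name is "side" or "top"; returns a dict with "frame" (384x512x3 uint8, blue, green, red), "fov_y" (degrees; the focal length in pixels is half the picture's height over the tangent of half this angle, whatever the lens; pixels are square), "cx", "cy" (the principal point, pixels), "world_to_cam" (4x4, takes a point from world to camera coordinates). Camera axes: x right, y up, looking along -z (the intrinsics and any distortion apply to the point x, -y, -z); pixel columns grow to the right and rows downward; lengths in m; the calibration is good to about 2 mm. A picture is of the moment at which its call begins. There is no depth.
- close_job(): hands the job in, once; it reports no verdict.
The state is a dict: "clock": time; "joint_pos": joint angles; "qvel": joint speeds; "tau": joint torques, N m; "tool_pos": TCP position; "orientation": TCP orientation; "force": force on the tool from outside, world axes, zero at the start; "moment": the same for the moment, N m; "opening": finger opening in m.
Only numpy, scipy, OpenCV 4.12 (cv2) and the standard library are available. Lean on these libraries where they do the work, as an engineer would, in place of code of your own. Each camera call takes 0.05 s, during which the arm holds its last target. There are 200 camera calls.

## Working session

There is one attempt and no reset: what is moved stays moved. The work goes in short steps, Python scripts to look and compute and a tool call to move; the robot and the scene stay as the last step left them, time stands still between calls to the robot, and variables do not carry over. Pictures are saved under pics/ and viewed, about 8 in all and at most 12, crops included, and the job is handed in when it is done.

Besides the shell and the picture viewer there is one more tool, called by a JSON object that holds its "method" and its "body". arm_command: Moves the arm, as the interface text tells. Its arguments: {"type":"object","properties":{"commands":{"type":"array"}},"required":["commands"]}

```bash
mkdir -p pics; ls; python3 - <<'E'
from plant import *
import cv2,numpy as np
o=get_obs();print({k:np.round(v,3) for k,v in o.items()})
for n in("top","side"):
    s=snapshot(n);cv2.imwrite(f"pics/{n}0.png",s["frame"])
    print(n,s["fov_y"],s["cx"],s["cy"],[k for k in s]);print(np.round(s["world_to_cam"],4).tolist())
E
```

```text
pics
{'clock': np.float64(0.0), 'joint_pos': array([-4.7835e+01,  2.0593e+01,  6.3300e-01, -1.8000e-02, -7.0135e+01,
       -1.6507e+01]), 'qvel': array([-0.082,  0.137,  0.059, -0.086, -0.082, -0.04 ]), 'tau': array([-1.0000e-03, -5.8272e+01,  2.9304e+01,  6.9970e+00,  7.0000e-03,
       -0.0000e+00]), 'tool_pos': array([ 0.292, -0.608,  0.226]), 'orientation': array([  6.566,  89.902, 122.218]), 'force': array([-0.297,  0.434,  0.157]), 'moment': array([ 0.01 ,  0.029, -0.011]), 'opening': np.float64(0.088)}
top 47.27645539503911 256.1894717217972 190.97531938500705 ['frame', 'fov_y', 'cx', 'cy', 'world_to_cam']
[[-0.0235, -0.9997, -0.006, -0.0409], [0.998, -0.0238, 0.0594, -0.6039], [-0.0595, -0.0046, 0.9982, -1.1722], [0.0, 0.0, 0.0, 1.0]]
side 51.15793237184311 255.05283274333112 188.83761304333737 ['frame', 'fov_y', 'cx', 'cy', 'world_to_cam']
[[-0.9215, -0.3883, -0.0041, 0.5436], [0.2694, -0.647, 0.7133, -0.2737], [-0.2796, 0.6563, 0.7008, -0.8238], [0.0, 0.0, 0.0, 1.0]]
```

```bash
python3 - <<'E'
import cv2
for n in("top","side"):
    cv2.imwrite(f"pics/{n}0b.png",cv2.resize(cv2.imread(f"pics/{n}0.png"),(800,600),interpolation=cv2.INTER_CUBIC))
E
```

```text
(no output)
```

View pics/top0b.png

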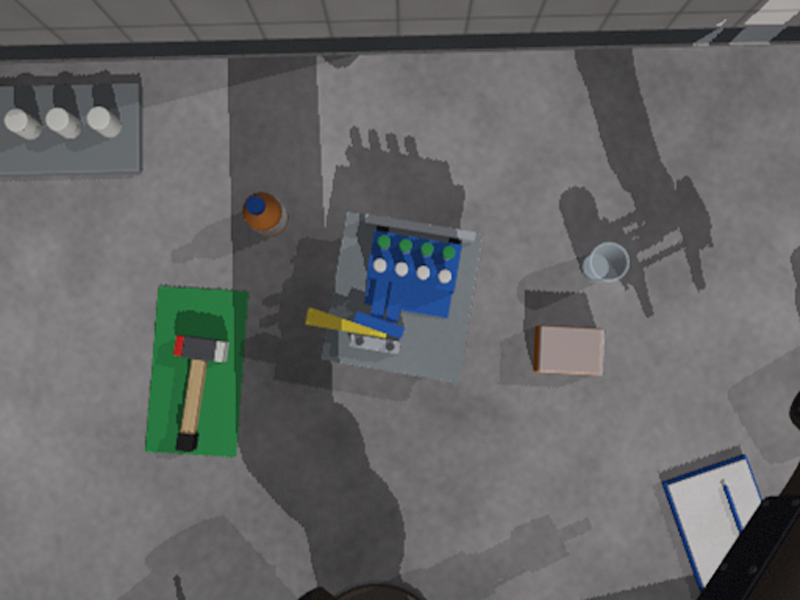

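View pics/side0b.png

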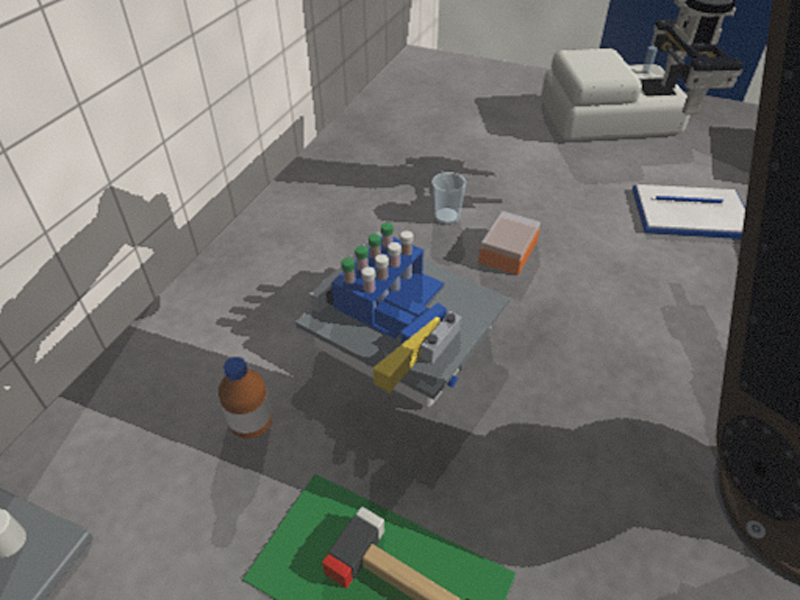

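Top view (800-scale): the mallet head is at about (200,349) with its handle down to (187,445). The wedge butt is at about (308,317), pad at (148–248, 286–456), and the shaker plate is tilted by about 7°. I'll enlarge to read the points.

```bash
python3 - <<'E'
import cv2
a=cv2.imread("pics/top0.png")[170:300,85:320]
cv2.imwrite("pics/topc.png",cv2.resize(a,None,fx=3.4,fy=3.4,interpolation=cv2.INTER_CUBIC))
a=cv2.imread("pics/side0.png")[180:384,150:350]
cv2.imwrite("pics/sidec.png",cv2.resize(a,None,fx=2.9,fy=2.9,interpolation=cv2.INTER_CUBIC))
E
cat > h.py <<'E'
import numpy as np, cv2
from plant import *
C={"top":(47.27645539503911,256.19,190.975,np.array([[-0.0235,-0.9997,-0.006,-0.0409],[0.998,-0.0238,0.0594,-0.6039],[-0.0595,-0.0046,0.9982,-1.1722]])),
"side":(51.15793237184311,255.053,188.838,np.array([[-0.9215,-0.3883,-0.0041,0.5436],[0.2694,-0.647,0.7133,-0.2737],[-0.2796,0.6563,0.7008,-0.8238]]))}
def ray(n,u,v):
    f,cx,cy,M=C[n];F=192/np.tan(np.radians(f/2))
    return -M[:,:3].T@M[:,3], M[:,:3].T@np.array([(u-cx)/F,-(v-cy)/F,-1])
def onz(n,u,v,z):
    o,d=ray(n,u,v);return o+d*(z-o[2])/d[2]
def proj(n,p):
    f,cx,cy,M=C[n];F=192/np.tan(np.radians(f/2));c=M[:,:3]@np.asarray(p)+M[:,3]
    return np.array([cx-F*c[0]/c[2],cy+F*c[1]/c[2]])
E
```

```text
(no output)
```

View pics/topc.png

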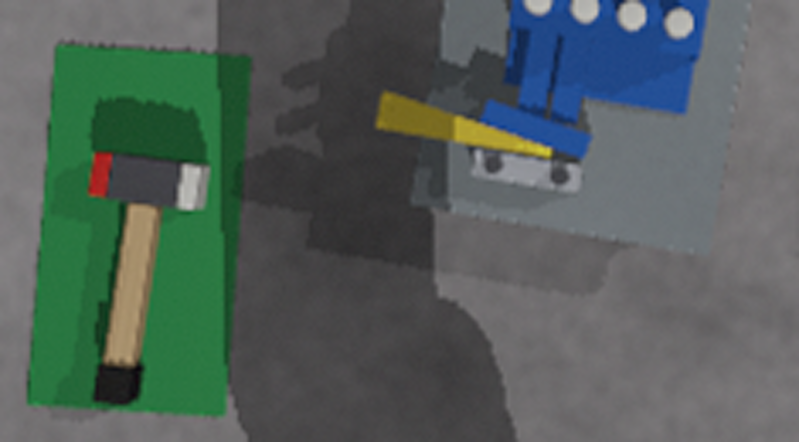

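View pics/sidec.png

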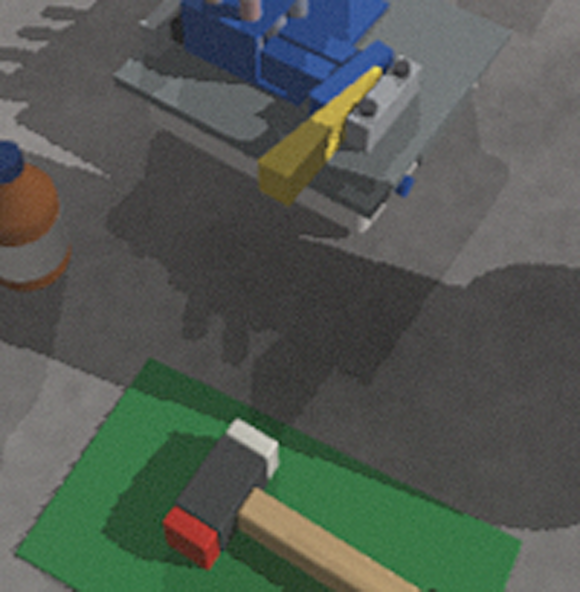

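```bash
python3 - <<'E'
from h import *
T=lambda u,v,z:onz("top",(u+.5)/3.4-.5+85,(v+.5)/3.4-.5+170,z)
S=lambda u,v,z:onz("side",(u+.5)/2.9-.5+150,(v+.5)/2.9-.5+180,z)
np.set_printoptions(precision=4,suppress=True)
def show(n,d):
    for k,p in d.items(): print(n,k,p)
show("wedge top T",{"butt+x":T(385,92,.109),"butt-x":T(376,128,.109),"tip":T(551,154,.109)})
show("wedge side S",{"tl":S(260,163,.109),"tr":S(297,176,.109),"bl":S(260,190,.075),"br":S(289,205,.075),"tip":S(380,68,.109)})
show("mallet T",{"r+x":T(95,152,.039),"r-x":T(89,195,.039),"w+x":T(205,165,.039),"w-x":T(201,209,.039),"handle_l":T(129,205,.034),"handle_r":T(159,207,.034),"hl2":T(104,361,.034),"hr2":T(140,366,.034),"b1":T(95,400,.034),"b2":T(137,403,.034)})
show("mallet S",{"w far":S(241,421,.039),"w near":S(278,447,.039),"red far":S(169,509,.039),"red near":S(215,544,.039)})
show("pad",{i:T(u,v,.003) for i,(u,v) in enumerate([(57,43),(250,56),(225,415),(28,402)])})
show("fence T",{i:T(u,v,.105) for i,(u,v) in enumerate([(474,151),(582,162),(580,191),(472,177)])})
show("plate T",{i:T(u,v,.075) for i,(u,v) in enumerate([(750,0),(708,254),(411,204)])})
show("bottle T",{0:onz("top",255/1.5625,204/1.5625,.13)})
show("tube T",{0:onz("top",380/1.5625,266/1.5625,.168),1:onz("top",445/1.5625,276/1.5625,.168)})
E
```

```text
wedge top T butt+x [0.5865 0.0907 0.109 ]
wedge top T butt-x [0.5601 0.0978 0.109 ]
wedge top T tip [ 0.538  -0.0305  0.109 ]
wedge side S tl [0.5855 0.0949 0.109 ]
wedge side S tr [0.5559 0.0955 0.109 ]
wedge side S bl [0.5871 0.0939 0.075 ]
wedge side S br [0.5615 0.0983 0.075 ]
wedge side S tip [ 0.5378 -0.0285  0.109 ]
mallet T r+x [0.5483 0.3282 0.039 ]
mallet T r-x [0.5149 0.3331 0.039 ]
mallet T w+x [0.5362 0.2421 0.039 ]
mallet T w-x [0.5019 0.2455 0.039 ]
mallet T handle_l [0.5063 0.3034 0.034 ]
mallet T handle_r [0.5041 0.2798 0.034 ]
mallet T hl2 [0.3855 0.3235 0.034 ]
mallet T hr2 [0.381  0.2954 0.034 ]
mallet T b1 [0.3556 0.3307 0.034 ]
mallet T b2 [0.3525 0.298  0.034 ]
mallet S w far [0.5313 0.2504 0.039 ]
mallet S w near [0.501  0.2574 0.039 ]
mallet S red far [0.5483 0.3218 0.039 ]
mallet S red near [0.5117 0.3301 0.039 ]
pad 0 [0.6378 0.3707 0.003 ]
pad 1 [0.6235 0.2143 0.003 ]
pad 2 [0.3367 0.2372 0.003 ]
pad 3 [0.3506 0.3947 0.003 ]
fence T 0 [0.5416 0.0263 0.105 ]
fence T 1 [ 0.5316 -0.0531  0.105 ]
fence T 2 [ 0.5103 -0.0511  0.105 ]
fence T 3 [0.5225 0.0282 0.105 ]
plate T 0 [ 0.6516 -0.1836  0.075 ]
plate T 1 [ 0.4602 -0.1462  0.075 ]
plate T 2 [0.5029 0.0771 0.075 ]
bottle T 0 [0.7517 0.1713 0.13  ]
tube T 0 [ 0.6439 -0.0262  0.168 ]
tube T 1 [ 0.6263 -0.1246  0.168 ]
```

{"method": "arm_command", "body": {"commands": [0, -46, 39, 10.7, 100, 0, -38, 46, 10.7, 100, 0, -29, 53, 10.7, 100, 0, -19, 57, 2, 100, 0, -17, 58, 0, 100]}}

```text
clock: 0.72
tool_pos: [0.4141, -0.3345, 0.2224]
orientation: [55.5, 89.6, 137.4]
force: [1.3, 0.7, 1.0]
opening: 0.0878
```

{"method": "arm_command", "body": {"commands": [0, 1, 61, 0, 100, 0, 1, 61, 0, 100, 0, 1, 61, 0, 100, 0, 1, 61, 0, 100, 0, 1, 61, 0, 100]}}

```text
clock: 1.35
tool_pos: [0.452, -0.0242, 0.2229]
orientation: [53.0, 89.6, 134.9]
force: [1.0, 0.0, -0.1]
opening: 0.0878
```

{"method": "arm_command", "body": {"commands": [0, 5, 61, 0, 100, 0, 5, 61, 0, 100, 0, 4, 61, 0, 100, 0, 4, 61, 0, 100, 0, 4, 61, 0, 100]}}

```text
clock: 1.98
tool_pos: [0.4708, 0.2878, 0.2248]
orientation: [42.7, 89.6, 124.7]
force: [0.5, -0.7, -0.2]
opening: 0.0878
```

{"method": "arm_command", "body": {"commands": [0, -8, 9, 0, 100, 60, 0, 0, 0, 100, 60, 0, 0, 0, 100, 45, 0, 0, 0, 100, 0, 0, 0, 0, 100]}}

```text
clock: 2.6
tool_pos: [0.4799, 0.2998, 0.055]
orientation: [45.2, 89.6, 127.4]
force: [0.8, -0.3, 0.9]
opening: 0.088
```

```bash
python3 - <<'E'
from h import *
print(get_obs()["tool_pos"])
t=snapshot("top")["frame"][200:310,80:200];s=snapshot("side")["frame"][264:384,150:350]
t=cv2.resize(t,None,fx=3.3,fy=3.3,interpolation=cv2.INTER_CUBIC);s=cv2.resize(s,None,fx=1.98,fy=1.98,interpolation=cv2.INTER_CUBIC)
h=max(len(t),len(s));p=lambda a:cv2.copyMakeBorder(a,0,h-len(a),0,0,0)
cv2.imwrite("pics/g1.png",np.hstack([p(t),p(s)]))
E
```

```text
[0.47987744 0.2997779  0.05502902]
```

View pics/g1.png

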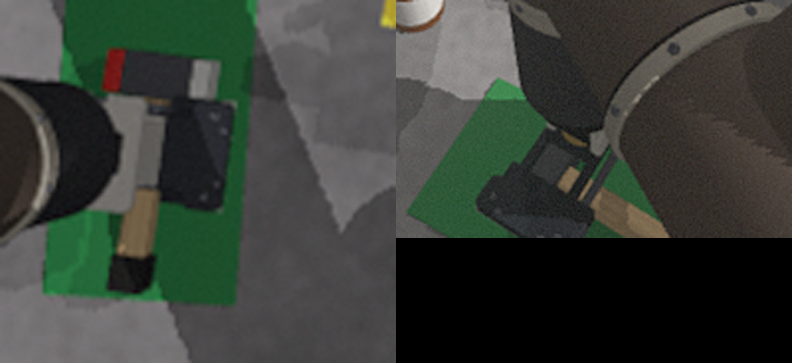

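The fingers straddle the handle just behind the head (handle at about (143,210) in the crop, head at (160,75)), and the gripper body's long side runs across it. I'll descend and grip.

{"method": "arm_command", "body": {"commands": [25, 0, -4, 0, 100, 22, 0, 0, 0, 100, 0, 0, 0, 0, 100]}}

```text
clock: 3.08
tool_pos: [0.4864, 0.3026, 0.0196]
orientation: [-20.4, 88.7, 62.0]
force: [0.4, -0.3, 0.6]
opening: 0.0878
```

{"method": "arm_command", "body": {"commands": [0, 0, 0, 0, 0, 0, 0, 0, 0, 0, 0, 0, 0, 0, 0, 0, 0, 0, 0, 0, 0, 0, 0, 0, 0]}}

```text
clock: 3.7
tool_pos: [0.4888, 0.3051, 0.0254]
orientation: [-24.5, 88.2, 57.9]
force: [0.1, -0.3, -1.4]
opening: 0.0429
```

{"method": "arm_command", "body": {"commands": [4, 4, -5, 0, 65, 8, 4, -5, 0, 65, 6, 0, 0, 0, 65]}}

```text
clock: 4.08
tool_pos: [0.4788, 0.2957, 0.0057]
orientation: [-24.1, 88.3, 58.2]
force: [0.3, 1.0, -0.2]
opening: 0.0566
```

```bash
python3 - <<'E'
from h import *
o=get_obs();print({k:np.round(v,3) for k,v in o.items()})
E
```

```text
{'clock': np.float64(4.075), 'joint_pos': array([  51.479,   23.164,  -29.291,   -0.349,  -35.822, -148.859]), 'qvel': array([ 0.067,  4.492, -1.598,  0.3  ,  6.6  ,  0.108]), 'tau': array([-1.600e-02, -5.218e+01,  1.889e+01,  4.393e+00, -1.250e-01,
       -1.500e-02]), 'tool_pos': array([0.479, 0.296, 0.006]), 'orientation': array([-24.11 ,  88.264,  58.231]), 'force': array([ 0.281,  1.022, -0.244]), 'moment': array([-0.118,  0.02 , -0.02 ]), 'opening': np.float64(0.057)}
```

{"method": "arm_command", "body": {"commands": [0, 0, 0, 0, 0, 0, 0, 0, 0, 0]}}

```text
clock: 4.32
tool_pos: [0.4786, 0.2954, 0.0048]
orientation: [-23.9, 88.4, 58.4]
force: [1.0, -0.5, -0.2]
opening: 0.0421
```

{"method": "arm_command", "body": {"commands": [0, 0, 0, 0, 0, 0, 0, 0, 0, 0]}}

```text
clock: 4.58
tool_pos: [0.479, 0.296, 0.0051]
orientation: [-24.3, 88.3, 58.1]
force: [0.9, 1.6, -0.7]
opening: 0.0223
```

{"method": "arm_command", "body": {"commands": [0, 0, 0, 0, 0, -20, 0, 0, 0, 0, -30, 0, 0, 0, 0, -40, 0, 0, 0, 0, 0, 0, 0, 0, 0]}}

```text
clock: 5.2
tool_pos: [0.4754, 0.2916, 0.0949]
orientation: [-19.0, 88.7, 63.3]
force: [-0.3, 0.5, -4.5]
opening: 0.0215
```

{"method": "arm_command", "body": {"commands": [0, -20, -22, 0, 0, 0, -25, -30, 0, 0, 0, -20, -25, 0, 0, 0, -10, -15, 0, 0, 0, 0, 0, 0, 0]}}

```text
clock: 5.82
tool_pos: [0.5344, 0.1855, 0.0871]
orientation: [2.8, 89.0, 85.0]
force: [0.1, -0.1, -4.3]
opening: 0.0219
```

```bash
python3 - <<'E'
from h import *
o=get_obs();print(o["tool_pos"],o["orientation"],o["force"])
t=snapshot("top")["frame"][190:260,165:270];s=snapshot("side")["frame"][190:310,200:330]
cv2.imwrite("pics/t2.png",t);cv2.imwrite("pics/s2.png",s)
t=cv2.resize(t,None,fx=4,fy=4,interpolation=cv2.INTER_CUBIC);s=cv2.resize(s,None,fx=2.9,fy=2.9,interpolation=cv2.INTER_CUBIC)
h=max(len(t),len(s));p=lambda a:cv2.copyMakeBorder(a,0,h-len(a),0,0,0)
cv2.imwrite("pics/g2.png",np.hstack([p(t),p(s)]))
E
```

```text
[0.53441076 0.18552223 0.08705519] [ 2.7998001  89.0248869  85.02157051] [ 0.09202629 -0.14516489 -4.28404089]
```

View pics/g2.png

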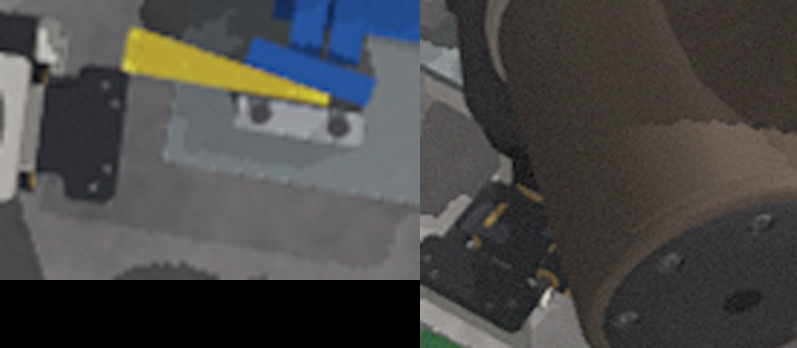

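```bash
python3 - <<'E'
from h import *
T=lambda u,v,z:onz("top",(u+.5)/4-.5+165,(v+.5)/4-.5+190,z)
np.set_printoptions(precision=4,suppress=True)
print("butt",T(131,28,.109),T(123,71,.109),"tip",T(328,104,.109))
h=np.radians(82.2);ym=np.array([np.cos(h),np.sin(h)]);xm=np.array([np.sin(h),-np.cos(h)])
tcp=np.array([.5344,.1855])
for a,b in((18,-42),(-18,-42),(18,0)):
    q=tcp+xm*(.045+a/1000)+ym*b/1000
    for z in(.121,.085): print(a,b,z,q,(proj("top",[*q,z])-[165,190]+.5)*4-.5)
E
```

```text
butt [0.5867 0.092  0.109 ] [0.5599 0.0974 0.109 ] tip [ 0.5363 -0.0303  0.109 ]
18 -42 0.121 [0.5911 0.1353] [58.2965 21.5375]
18 -42 0.085 [0.5911 0.1353] [68.4873 24.362 ]
-18 -42 0.121 [0.5555 0.1402] [51.1578 79.3169]
-18 -42 0.085 [0.5555 0.1402] [61.5965 80.2946]
18 0 0.121 [0.5968 0.1769] [-8.8746 13.9505]
18 0 0.085 [0.5968 0.1769] [ 3.4595 17.0163]
```

{"method": "arm_command", "body": {"commands": [3, -5, 0, 2.2, 0, 3, -4, 0, 0, 0, 0, 0, -12, 0, 0, 0, 0, -10, 0, 0, 0, 0, 0, 0, 0]}}

```text
clock: 6.55
tool_pos: [0.5387, 0.1641, 0.0803]
orientation: [4.7, 89.0, 84.8]
force: [-0.4, 0.1, -4.1]
opening: 0.022
```

```bash
cat > st.py <<'E'
from h import *
o=get_obs();y=np.radians(o["orientation"][2]-o["orientation"][0]);h=y
ym=np.array([np.cos(h),np.sin(h)]);xm=np.array([np.sin(h),-np.cos(h)])
f=o["tool_pos"][:2]+xm*.045-ym*.042;w=np.radians(79.8);wy=np.array([np.cos(w),np.sin(w)]);wx=np.array([np.sin(w),-np.cos(w)])
d=f-np.array([.573,.0955])
print("heading",np.degrees(h).round(1),"tcp",o["tool_pos"].round(4),"ori",o["orientation"].round(1),"face-butt0: lateral %.1f  along %.1f mm"%(d@wx*1e3,d@wy*1e3),"F along wedge y %.1f"%(o["force"][:2]@wy),o["force"].round(1),"q6",o["joint_pos"][5].round(1))
E
python3 st.py
```

```text
heading 80.1 tcp [0.5387 0.1641 0.0803] ori [ 4.7 89.  84.8] face-butt0: lateral -0.7  along 19.7 mm F along wedge y 0.1 [-0.4  0.1 -4.1] q6 -135.5
```

{"method": "arm_command", "body": {"commands": [-2, 0, -8, 0, 0, 0, 0, -4, 0, 0, 0, 0, -3, 0, 0, 0, 0, -3, 0, 0, 0, 0, -3, 0, 0]}}

```text
clock: 7.18
tool_pos: [0.5353, 0.1424, 0.0826]
orientation: [0.7, 88.9, 80.8]
force: [0.3, 0.1, -3.3]
opening: 0.0219
```

```bash
python3 st.py
```

```text
heading 80.1 tcp [0.5353 0.1424 0.0826] ori [ 0.7 88.9 80.8] face-butt0: lateral -0.2  along -2.3 mm F along wedge y 0.1 [ 0.3  0.1 -3.3] q6 -133.8
```

{"method": "arm_command", "body": {"commands": [0, 0, -3, 0, 0, 0, 0, -3, 0, 0, 0, 0, 8, 0, 0, 0, 0, 12, 0, 0, 0, 0, 0, 0, 0]}}

```text
clock: 7.8
tool_pos: [0.5381, 0.1574, 0.083]
orientation: [-0.1, 88.9, 80.0]
force: [-0.5, -0.4, -4.0]
opening: 0.0218
```

```bash
python3 st.py; python3 - <<'E'
from h import *
t=snapshot("top")["frame"];cv2.imwrite("pics/t3.png",t)
t=t[190:260,165:270]
a=np.vstack([cv2.imread("pics/t2.png"),t])
cv2.imwrite("pics/g3.png",cv2.resize(a,None,fx=4.2,fy=4.2,interpolation=cv2.INTER_CUBIC))
E
```

```text
heading 80.1 tcp [0.5381 0.1574 0.083 ] ori [-0.1 88.9 80. ] face-butt0: lateral -0.0  along 13.0 mm F along wedge y -0.5 [-0.5 -0.4 -4. ] q6 -135.0
```

View pics/g3.png

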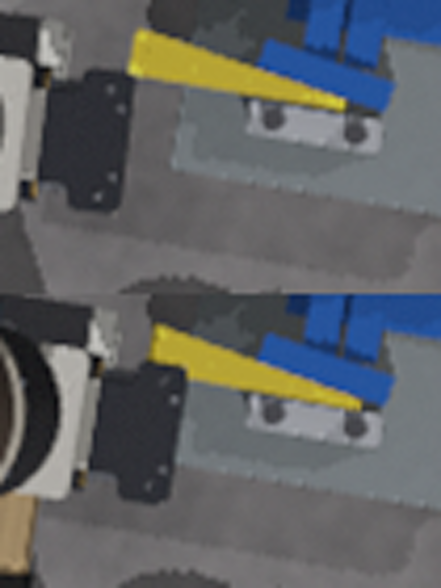

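Tap 1 moved the wedge about 9 mm: the tip went from (345,104) to (360,108) in the stacked crops. It met no resistance, and the mallet is clear. Next is tap 2.

{"method": "arm_command", "body": {"commands": [0, 0, -12, 0, 0, 0, 0, -6, 0, 0, 0, 0, -3, 0, 0, 0, 0, -3, 0, 0, 0, 0, -3, 0, 0]}}

```text
clock: 8.48
tool_pos: [0.5327, 0.1292, 0.0824]
orientation: [0.7, 88.9, 80.7]
force: [-1.7, 3.2, -4.2]
opening: 0.0219
```

```bash
python3 st.py
```

```text
heading 80.1 tcp [0.5327 0.1292 0.0824] ori [ 0.7 88.9 80.7] face-butt0: lateral -0.4  along -15.8 mm F along wedge y 2.8 [-1.7  3.2 -4.2] q6 -132.6
```

{"method": "arm_command", "body": {"commands": [0, 0, -3, 0, 0, 0, 0, -3, 0, 0]}}

```text
clock: 8.72
tool_pos: [0.5318, 0.1235, 0.0824]
orientation: [-0.5, 88.8, 79.6]
force: [-2.0, 4.9, -3.1]
opening: 0.0219
```

```bash
python3 st.py
```

```text
heading 80.1 tcp [0.5318 0.1235 0.0824] ori [-0.5 88.8 79.6] face-butt0: lateral -0.3  along -21.5 mm F along wedge y 4.4 [-2.   4.9 -3.1] q6 -132.1
```

{"method": "arm_command", "body": {"commands": [0, 0, 6, 0, 0, 0, 0, 12, 0, 0, 0, 0, 0, 0, 0, 0, 0, -10, 0, 0, 0, 0, -4, 0, 0]}}

```text
clock: 9.35
tool_pos: [0.5322, 0.1269, 0.0821]
orientation: [2.4, 88.9, 82.6]
force: [-0.2, 0.9, -3.9]
opening: 0.0218
```

```bash
python3 st.py
```

```text
heading 80.1 tcp [0.5322 0.1269 0.0821] ori [ 2.4 88.9 82.6] face-butt0: lateral -0.5  along -18.1 mm F along wedge y 0.8 [-0.2  0.9 -3.9] q6 -132.5
```

Tap 3: contact is expected about 3 mm ahead.

{"method": "arm_command", "body": {"commands": [0, 0, -3, 0, 0, 0, 0, -3, 0, 0, 0, 0, -3, 0, 0]}}

```text
clock: 9.72
tool_pos: [0.5313, 0.1194, 0.0824]
orientation: [-2.4, 88.7, 77.7]
force: [-1.9, 9.6, -3.9]
opening: 0.0219
```

```bash
python3 st.py
```

```text
heading 80.1 tcp [0.5313 0.1194 0.0824] ori [-2.4 88.7 77.7] face-butt0: lateral -0.1  along -25.7 mm F along wedge y 9.2 [-1.9  9.6 -3.9] q6 -131.6
```

{"method": "arm_command", "body": {"commands": [0, 0, -3, 0, 0]}}

```text
clock: 9.85
tool_pos: [0.5313, 0.1181, 0.0827]
orientation: [-4.8, 88.5, 75.3]
force: [-3.2, 10.9, -3.4]
opening: 0.022
```

{"method": "arm_command", "body": {"commands": [0, 0, -3, 0, 0]}}

```text
clock: 9.98
tool_pos: [0.5314, 0.117, 0.083]
orientation: [-7.0, 88.3, 73.1]
force: [-3.0, 11.4, -2.5]
opening: 0.0216
```

{"method": "arm_command", "body": {"commands": [0, 0, 6, 0, 0, 0, 0, 12, 0, 0, 0, 0, 0, 0, 0]}}

```text
clock: 10.35
tool_pos: [0.5349, 0.1354, 0.0838]
orientation: [-7.7, 88.3, 72.4]
force: [0.1, 0.1, -4.7]
opening: 0.0218
```

```bash
python3 st.py; python3 - <<'E'
from h import *
t=snapshot("top")["frame"];cv2.imwrite("pics/t4.png",t)
a=np.vstack([cv2.imread("pics/t3.png")[190:260,165:270],t[190:260,165:270]])
cv2.imwrite("pics/g4.png",cv2.resize(a,None,fx=4.2,fy=4.2,interpolation=cv2.INTER_CUBIC))
E
```

```text
heading 80.1 tcp [0.5349 0.1354 0.0838] ori [-7.7 88.3 72.4] face-butt0: lateral 0.6  along -9.2 mm F along wedge y 0.1 [ 0.1  0.1 -4.7] q6 -132.7
```

View pics/g4.png

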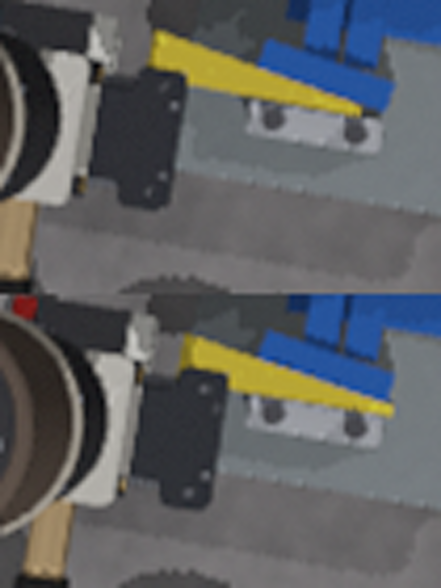

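The wedge tip is now at (393,410), past the fence end, and the wedge is snug against the jaw. The mallet is still square in the grip. Tap 4 will be slightly firmer.

{"method": "arm_command", "body": {"commands": [1, 0, -10, 0, 0, 0, 0, -6, 0, 0, 0, 0, -3, 0, 0]}}

```text
clock: 10.78
tool_pos: [0.5309, 0.1159, 0.0817]
orientation: [-6.2, 88.2, 73.9]
force: [-3.2, 12.9, -3.0]
opening: 0.0216
```

{"method": "arm_command", "body": {"commands": [0, 0, -4, 0, 0]}}

```text
clock: 10.9
tool_pos: [0.5307, 0.1143, 0.082]
orientation: [-7.6, 88.0, 72.5]
force: [-1.7, 19.6, -1.9]
opening: 0.0217
```

{"method": "arm_command", "body": {"commands": [0, 0, -4, 0, 0]}}

```text
clock: 11.02
tool_pos: [0.5314, 0.114, 0.0825]
orientation: [-10.2, 87.6, 69.9]
force: [-5.4, 24.2, -3.4]
opening: 0.0219
```

{"method": "arm_command", "body": {"commands": [0, 0, 6, 0, 0, 0, 0, 12, 0, 0, 0, 0, 0, 0, 0]}}

```text
clock: 11.4
tool_pos: [0.5347, 0.1323, 0.0837]
orientation: [-10.9, 87.5, 69.2]
force: [0.6, -0.2, -3.0]
opening: 0.0219
```

```bash
python3 st.py; python3 - <<'E'
from h import *
cv2.imwrite("pics/t5.png",snapshot("top")["frame"])
def tip(n):
    f=cv2.imread(n)[190:260,165:275].astype(int);m=(f[...,2]>120)&(f[...,1]>100)&(f[...,0]<90)
    # only region right of col 45
    ys,xs=np.nonzero(m);return m.sum(),xs.max()+165,xs.min()+165
for n in"2345":
    if n!="2":print(n,tip(f"pics/t{n}.png"))
E
```

```text
heading 80.1 tcp [0.5347 0.1323 0.0837] ori [-10.9  87.5  69.2] face-butt0: lateral 1.0  along -12.4 mm F along wedge y -0.1 [ 0.6 -0.2 -3. ] q6 -131.8
3 (np.int64(353), np.int64(250), np.int64(165))
4 (np.int64(324), np.int64(258), np.int64(171))
5 (np.int64(317), np.int64(258), np.int64(173))
```

Now a checking tap, to see whether the wedge still advances.

{"method": "arm_command", "body": {"commands": [1, 1, -10, 0, 0, 0, 0, -5, 0, 0, 0, 0, -3, 0, 0]}}

```text
clock: 11.82
tool_pos: [0.5299, 0.1145, 0.0814]
orientation: [-9.7, 87.4, 70.3]
force: [-6.2, 24.8, -2.4]
opening: 0.0217
```

{"method": "arm_command", "body": {"commands": [0, 0, -4, 0, 0]}}

```text
clock: 11.95
tool_pos: [0.53, 0.1144, 0.0816]
orientation: [-10.3, 87.0, 69.6]
force: [-9.2, 29.3, -2.7]
opening: 0.022
```

{"method": "arm_command", "body": {"commands": [0, 0, -4, 0, 0]}}

```text
clock: 12.08
tool_pos: [0.53, 0.1146, 0.0819]
orientation: [-10.8, 86.6, 69.2]
force: [-7.4, 23.4, -4.5]
opening: 0.0216
```

The wedge doesn't advance at about 25–30 N, so it's tight. I'll draw back and carry the mallet to the pad.

{"method": "arm_command", "body": {"commands": [0, 0, 6, 0, 0, 0, 0, 20, 0, 0, -10, 0, 30, 0, 0, 0, 12, 40, 0, 0, 0, 20, 40, 0, 0]}}

```text
clock: 12.7
tool_pos: [0.5232, 0.2561, 0.1003]
orientation: [-11.6, 86.6, 68.1]
force: [0.3, 0.9, -3.6]
opening: 0.0218
```

```bash
python3 st.py; python3 - <<'E'
from h import *
f=snapshot("top")["frame"];cv2.imwrite("pics/t6.png",f)
a=f[180:250,165:275];b=snapshot("side")["frame"][180:300,190:330]
a=cv2.resize(a,None,fx=3.6,fy=3.6,interpolation=cv2.INTER_CUBIC);b=cv2.resize(b,None,fx=2.8,fy=2.8,interpolation=cv2.INTER_CUBIC)
h=max(len(a),len(b));p=lambda a:cv2.copyMakeBorder(a,0,h-len(a),0,0,0)
cv2.imwrite("pics/g6.png",np.hstack([p(a),p(b)]))
E
```

```text
heading 79.7 tcp [0.5232 0.2561 0.1003] ori [-11.6  86.6  68.1] face-butt0: lateral -32.5  along 107.2 mm F along wedge y 0.9 [ 0.3  0.9 -3.6] q6 -143.5
```

View pics/g6.png

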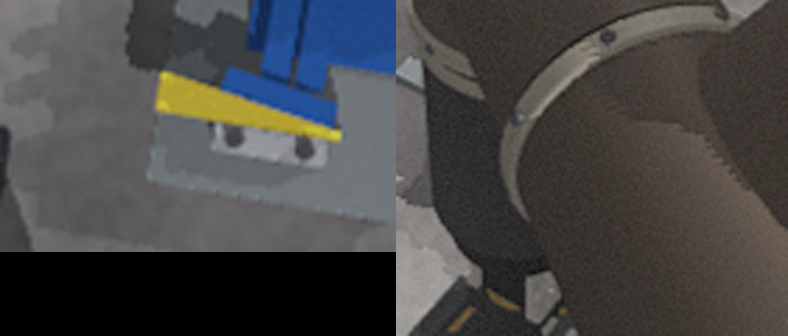

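The wedge sits snug between fence and jaw, with its butt edge at (157,92) and tip at (340,135), about 37 mm outside the fence end. The mallet is clear of it. Next I'll lay the mallet down.

{"method": "arm_command", "body": {"commands": [0, 25, 15, 0, 0, 0, 22, 12, 0, 0, 30, 0, 0, 0, 0, 30, 0, 0, 0, 0, 15, 0, 0, 0, 0]}}

```text
clock: 13.42
tool_pos: [0.4833, 0.3022, 0.0264]
orientation: [-14.6, 86.4, 65.4]
force: [0.4, 0.6, -4.3]
opening: 0.0214
```

```bash
python3 st.py
```

```text
heading 80.0 tcp [0.4833 0.3022 0.0264] ori [-14.6  86.4  65.4] face-butt0: lateral -79.7  along 145.7 mm F along wedge y 0.7 [ 0.4  0.6 -4.3] q6 -149.9
```

Still about 20 mm to go down (contact expected at TCP z of about 0.005–0.007).

{"method": "arm_command", "body": {"commands": [8, 2, -4, 0, 0, 6, 0, -3, 0, 0, 3, 0, 0, 0, 0]}}

```text
clock: 13.8
tool_pos: [0.481, 0.2962, 0.0083]
orientation: [-14.9, 86.5, 65.1]
force: [-0.0, -0.7, -3.8]
opening: 0.0216
```

```bash
python3 st.py
```

```text
heading 80.0 tcp [0.481  0.2962 0.0083] ori [-14.9  86.5  65.1] face-butt0: lateral -81.0  along 139.3 mm F along wedge y -0.7 [-0.  -0.7 -3.8] q6 -149.6
```

{"method": "arm_command", "body": {"commands": [2, 0, 0, 0, 0, 1, 0, 0, 0, 0]}}

```text
clock: 14.05
tool_pos: [0.4815, 0.2965, 0.0064]
orientation: [-15.3, 86.4, 64.7]
force: [-5.4, -1.6, 7.5]
opening: 0.0217
```

{"method": "arm_command", "body": {"commands": [1, 0, 0, 0, 0]}}

```text
clock: 14.18
tool_pos: [0.4815, 0.2966, 0.0064]
orientation: [-15.5, 86.4, 64.5]
force: [-4.5, -2.6, 7.7]
opening: 0.0218
```

On the pad (about 11 N of support). Releasing.

{"method": "arm_command", "body": {"commands": [0, 0, 0, 0, 70, 0, 0, 0, 0, 70, 0, 0, 0, 0, 70, 0, 0, 0, 0, 70]}}

```text
clock: 14.68
tool_pos: [0.4833, 0.2984, 0.0083]
orientation: [-17.1, 86.1, 62.9]
force: [-0.0, -0.1, -0.4]
opening: 0.0563
```

{"method": "arm_command", "body": {"commands": [-10, 0, 0, 0, 70, -25, 0, 0, 0, 70, -50, 0, 0, 0, 70, -60, 0, 0, 0, 70, -50, 0, 0, 0, 70]}}

```text
clock: 15.3
tool_pos: [0.4756, 0.2844, 0.2067]
orientation: [-15.5, 86.6, 64.5]
force: [1.4, 0.3, 0.0]
opening: 0.0618
```

{"method": "arm_command", "body": {"commands": [0, 50, 0, 0, 70, 0, 50, 0, 0, 70, 0, 0, 0, 0, 70, 0, 0, 0, 0, 70]}}

```text
clock: 15.8
tool_pos: [0.3771, 0.3038, 0.2133]
orientation: [-17.8, 85.8, 62.2]
force: [-0.8, -0.7, 0.3]
opening: 0.0613
```

```bash
python3 st.py; python3 - <<'E'
from h import *
f=snapshot("top")["frame"];cv2.imwrite("pics/t7.png",f)
cv2.imwrite("pics/g7.png",cv2.resize(f[120:310,70:310],None,fx=3,fy=3,interpolation=cv2.INTER_CUBIC))
E
```

```text
heading 80.0 tcp [0.3771 0.3038 0.2133] ori [-17.8  85.8  62.2] face-butt0: lateral -184.5  along 128.5 mm F along wedge y -0.8 [-0.8 -0.7  0.3] q6 -162.2
```

View pics/g7.png

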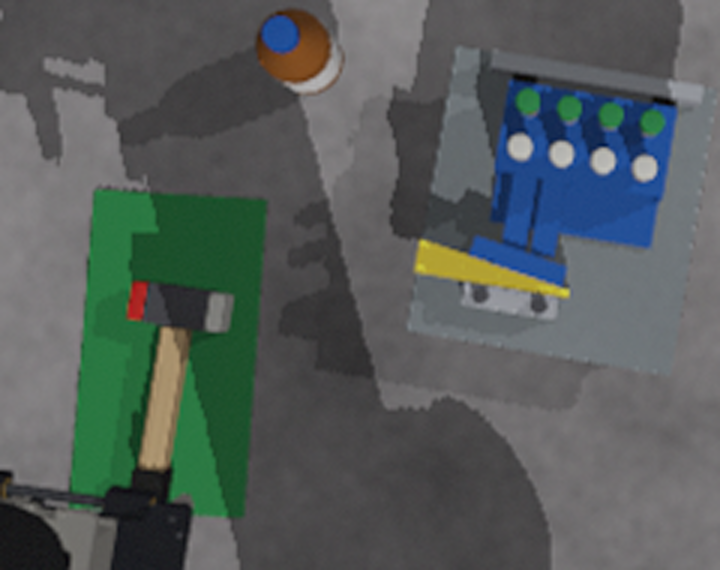

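The mallet lies flat on the pad (head at (180,307), handle end at (150,487)) with its end inside the pad edge. The wedge is seated, the other objects are undisturbed, and the arm is clear. I'm handing the job in.

```bash
python3 -c "
from plant import *
print(close_job())"
```

```text
the job is handed in; nothing more can be done
None
```

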